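# Click the projector's focus lever to its third notch

## Robot

A 7-joint arm with a two-finger parallel gripper is mounted at the origin on the work surface. World frame = base frame: x ahead of the robot, y to its left, z up, the work surface at z = 0. Lengths are in m, angles in degrees, forces in N, time in s.
With the tool pointing down it reaches from about 0.425 to 1.025 m from the base axis. Payload 3.6 kg.
Tool frame: the origin (TCP) lies midway between the tips of the shut fingers; the grasp point (between the pads) lies 19 mm behind it; z points along the fingers, y is the direction in which the jaws open and shut (so a half turn about z gives the same grasp; the last joint's range is limited). The gripper opens to 85 mm and grips with 20 to 120 N. Pads are 22 mm wide; open, the fingers measure 114 mm over their backs; the gripper's body (76 mm by 85 mm) begins 54 mm behind the grasp point. The pads swing forward as they close: fully open they stand 13 mm farther back than shut.
Start: joints at [-75.258, 33.873, 2.773, 92.16, -1.908, 54.013, -1.931], TCP at [0.249, 0.681, 0.231] pointing down, gripper open.
Joint ranges: [-153.93, 153.93], [-27.13, 128.08], [-72.61, 78.16], [10.71, 143.7], [-87.88, 267.88], [4.46, 118.87], [-176.78, 176.78]. Speed limits (degrees/s): [147.25, 147.25, 180, 180, 180, 180, 180].

## Interface

Orientations are given as [roll, pitch, yaw] about the fixed x, y, z axes, in that order (R = Rz(yaw) Ry(pitch) Rx(roll)).
In Python, from plant import robot gives the robot as it stands. The module is installed in compiled form; this text tells all that it offers.
- The arm moves only by the tool arm_command, never from a script. Its argument "increments" is one flat list of numbers, 5 for each row, row after row: the closure, from 0 (fully open) to 1 (shut), then the shift along the tool's x, y, z in mm, then the turn about the tool's z in rad. A call has exactly 10 rows; each row shifts and turns the pose as measured when the row begins, along the tool's axes as they then stand; what a row does not reach is not made up. A row lasts 1/10 s, in which the tool goes at most 50 mm and 8.59 degrees, less where a joint would pass 70% of its speed; a pose out of reach is approached as far as the arm can. A call with a gripper value outside its range is refused whole. The fingers move at their own pace and stop on an object; "grip_force" is the grip in N (left out, the last holds). Time passes only in rows, so rows that do not move let the fingers close, or fill a call up. It gives the time, the measured TCP pose, the force and the opening at its end, in the units of the state.
- robot.sense(): the state, without advancing time (a new reading comes with each control period).
- robot.camera(name): name is "scene" or "side" or "wrist"; returns a dict with "frame" (480x640x3 uint8, red, green, blue), "intrinsics" (3x3 intrinsics, pixels), "rvec" (rotation vector, rad) and "tvec" (3), from world to camera coordinates, as OpenCV has them; the wrist camera has in their place "mount" (4x4, takes a point from camera to tool coordinates, whose origin is the TCP and whose axes are the flange's). Camera axes: x right, y down, z forward; pixel columns grow to the right and rows downward; lengths in m; the calibration is good to about 2 mm. A picture is of the moment at which its call begins: read the wrist's pose just before it. There is no depth.
- robot.close_job(): hands the job in, once; it reports no verdict.
The state is a dict: "time_s": time; "joint_positions": joint angles; "joint_vel": joint speeds; "effort": joint torques, N m; "ee_pos": TCP position; "tool_rot": TCP orientation; "ft_force": force on the tool from outside, world axes, zero at the start; "moment": the same for the moment, N m; "opening": opening from 0.0 (shut) to 1.0 (fully open).
Only numpy, scipy, OpenCV 4.12 (cv2) and the standard library are available. Lean on these libraries where they do the work, as an engineer would, in place of code of your own. Each camera call takes 0.05 s, during which the arm holds its last target. There are 200 camera calls.

## Task

Set the focus of the pocket projector: first bring its orange-tipped thumb lever gently back to the zero stop, then click it forward exactly three notches, one at a time with a short pause in each, and leave it there. Feel for the stop and the clicks rather than forcing the lever, and leave the other things on the cart where they are.

Things in the scene. Friction and masses are not known exactly. Their poses are not given: they have to be found in the camera images.
- projector: Grey pocket projector, fixed to the cart: case 160 (x) x 150 (y) x 62 mm high, lens on its +x face, focus lever on its flat top. Origin at the centre of its underside, z up. It is delicate: more than 18 N anywhere on it or its lever is forcing it. Push the lever from one side with shut fingertips kept 10 mm or so clear of the case top; do not pinch it.
- pivot (a point): Case top (z = 62 mm) on the lever's vertical axis. The lever: hub 32 mm across and a flat dark arm, 10 mm wide, 3.5 to 11.5 mm above the case top, that runs from here towards the case's -x side; 60 mm out it carries an upright orange round post, 12 mm across, 5 to 32 mm above the case top. It swings level; nothing else stands on the case.
- nominal_0 (a point): Case top where the post's axis would be in notch 0 with a perfectly mounted index unit. In truth the whole unit (all notches and the stop) is turned about the pivot by up to 0.17 rad (10 mm) either way, differently each time; no reading tells it, find it by feel. Eight thin white ticks 74 to 88 mm from the pivot turn with the unit, in line with the arm in each notch; the longest marks notch 0.
- nominal_3 (a point): The same nominal point for notch 3. The 8 notches (0 to 7) are 0.11 rad apart, 6.6 mm at the post. Forward is anticlockwise from above: the post goes from the case's +y side to -y. Each notch is a V: leaving it takes 3 to 6 N at the post, less towards the crest half a notch on; then the lever snaps by itself into the next V. Let go, it stays in its V.
- nominal_7 (a point): The same nominal point for notch 7, the last. The zero stop at the other end is springy and begins in notch 0: pushed back from there the force passes 9 N within about 4 mm and then rises by about 2 N per mm; let go, the lever comes back to notch 0 by itself. Feel for it: anything over about 7 N pushing back is the stop, not a notch.
- gauge (a joint): How far the brass focus pin (10 mm across, in the middle of the lever's hub) has risen, in m: geared to the lever, 0 in notch 0 (its top then 12 mm above the case top, level with the hub) and 0.001 more for each notch forward, 0.007 in notch 7; slightly negative with the lever pressed into the zero stop. At the start the lever lies in some notch from 2 to 7.
- organizer: Bystander, fixed: open bamboo box, 120 x 200 x 80 mm high with three slots and a grey remote standing in one to 118 mm; origin at the centre of its underside.
- remote: Bystander, loose: black projector remote lying flat, 160 (x) x 45 x 17 mm; origin at the centre of its underside.
- coaster: Bystander, loose: round cork coaster, 96 mm across, 8 mm thick, beside the projector; origin at the centre of its underside.
- clicker: Bystander, loose: red plastic fidget clicker, 50 x 34 x 22 mm, beside the projector; origin at the centre of its underside.
- tin: Bystander, loose: small shut steel tin with a hinged lid, 92 x 62 x 31 mm; origin at the centre of its underside.
- mug: Bystander, loose: blue mug, 80 mm across, 90 mm high; origin at the centre of its underside.

How it is judged (in metres and radians):
On the way, in this order (a step that is already met when the one before it is completed fails the run):
1. the lever is brought back to notch 0 at the zero stop (value of joint gauge below 0.00035 m), for 0.2 s.
2. it rests in notch 1 (value of joint gauge between 0.00065 and 0.00135 m), for 0.2 s.
3. it rests in notch 2 (value of joint gauge between 0.00165 and 0.00235 m), for 0.2 s.
At the end, for the whole second after the job is handed in: the lever rests in notch 3 (focus pin reading 0.003, within 0.00035), at rest (value of joint gauge between 0.00265 and 0.00335 m and velocity of joint gauge between -0.002 and 0.002 m/s); the robot touches nothing.
It fails at once if the projector or its lever is forced (more than 18 N) (contact force between projector and anything else above 18 N).
It fails at once if a bystander is moved more than 25 mm (distance of any of remote, coaster, clicker, tin, mug from where it was at the start of the episode above 0.025 m).
It also fails if it takes over 61 s, if anything falls off the work surface, if the arm or the gripper's body presses on something with over 40 N, if the wrist force passes 120 N, or if a joint passes its speed limit or range.

## Working session

There is one attempt and no reset: what is moved stays moved. The work goes in short steps, Python scripts to look and compute and a tool call to move; the robot and the scene stay as the last step left them, time stands still between calls to the robot, and variables do not carry over. Pictures are saved under pics/ and viewed, about 8 in all and at most 12, crops included, and the job is handed in when it is done.

Besides the shell and the picture viewer there is one more tool, called after "Emit:" by a JSON object that holds its "name" and its "arguments". arm_command: Moves the arm, as the interface text tells. Its arguments: {"type":"object","properties":{"increments":{"type":"array"},"grip_force":{"type":"number"}},"required":["increments"]}

```bash
mkdir -p pics
cat > h.py <<'E'
from plant import robot
import numpy as np, cv2
def cam(n,save=None):
    s=robot.sense(); c=robot.camera(n)
    if save: cv2.imwrite('pics/'+save,c['frame'][:,:,::-1])
    return s,c
def ray(c,uv):
    R=cv2.Rodrigues(np.array(c['rvec'],float))[0]; t=np.array(c['tvec'],float).ravel()
    d=R.T@np.linalg.inv(c['intrinsics'])@np.array([uv[0],uv[1],1.]); return -R.T@t,d
def onz(c,uv,z):
    o,d=ray(c,uv); return o+d*(z-o[2])/d[2]
def st():
    s=robot.sense(); print(s['time_s'],np.round(s['ee_pos'],4),s['tool_rot'],np.round(s['ft_force'],2),s['opening'],np.round(s['joint_positions'],1))
E
python3 - <<'E'
from h import *
st()
s,a=cam('scene','a.png'); s,b=cam('side','b.png')
cv2.imwrite('pics/ab.png',cv2.resize(np.hstack([a['frame'],b['frame']])[:,:,::-1],(800,300),interpolation=cv2.INTER_AREA))
for n,c in(('scene',a),('side',b)):
    print(n,ray(c,(320,240)),c['intrinsics'][0,0])
    h=cv2.cvtColor(c['frame'],cv2.COLOR_RGB2HSV)
    m=cv2.inRange(h,(5,150,120),(20,255,255))
    k,_,S,C=cv2.connectedComponentsWithStats(m)
    for i in range(1,k):
        if S[i,4]>15: print(S[i],C[i])
E
```

```text
0.0 [0.2489 0.6801 0.2301] [-1.79870561e+02  8.07022388e-03  1.59906077e+02] [-0.25 -0.31 -0.53] 0.9987157949342765 [-75.3  33.9   2.8  92.2  -1.9  54.   -1.9]
scene (array([1.17656088, 0.66210362, 0.80498559]), array([-0.54471621, -0.56989061, -0.61534267])) 506.0731815107321
[343  60  13  13  67] [349.46268657  65.41791045]
[629 225   6   5  17] [631.35294118 227.64705882]
[634 238   6   7  16] [636.9375 241.125 ]
side (array([ 0.20832135, -0.82771855,  0.81010451]), array([ 0.25753202,  0.70546486, -0.66049077])) 523.2425449635241
```

View pics/a.png

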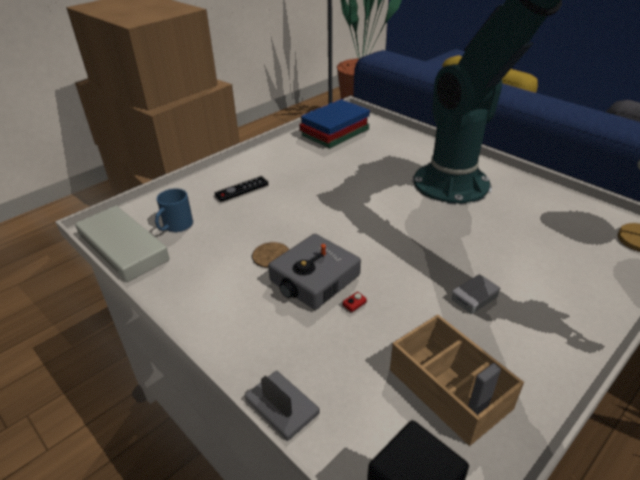

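View pics/b.png

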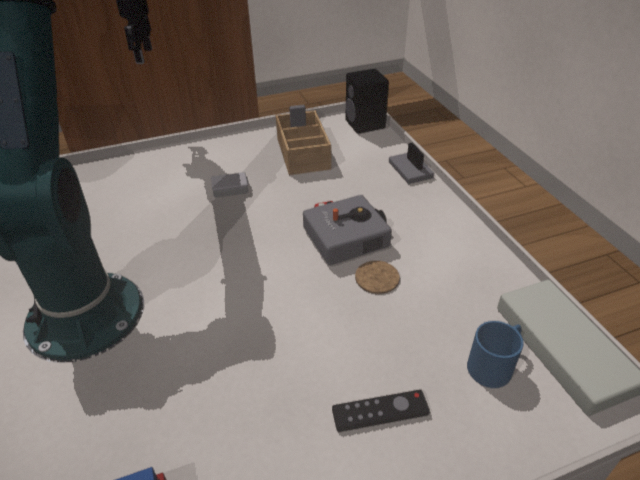

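The scene view shows the projector at about (315,268), with the post at (324,250), the hub at (305,267) and the clicker at (355,301). In the side view the post is at (336,214) and the hub at (357,213). Next I'll crop in and triangulate.

Run:
```python
from h import *
s,a=cam('scene'); s,b=cam('side')
A=cv2.resize(a['frame'][225:315,255:375],(560,420),interpolation=cv2.INTER_CUBIC)
B=cv2.resize(b['frame'][190:265,295:395],(560,420),interpolation=cv2.INTER_CUBIC)
cv2.imwrite('pics/crop.png',cv2.resize(np.hstack([A,B])[:,:,::-1],(800,300)))
def P(c):
    R=cv2.Rodrigues(np.array(c['rvec'],float))[0]; return c['intrinsics']@np.c_[R,np.ravel(c['tvec'])]
for n,c,r in(('scene',a,(225,315,255,375)),('side',b,(190,265,295,395))):
    f=c['frame'][r[0]:r[1],r[2]:r[3]].astype(int)
    h=cv2.cvtColor(f.astype(np.uint8),cv2.COLOR_RGB2HSV)
    m=cv2.inRange(h,(2,130,70),(18,255,255))
    k,_,S,C=cv2.connectedComponentsWithStats(m)
    for i in range(1,k):
        if S[i,4]>5: 
            uv=C[i]+[r[2],r[0]]; print(n,S[i],uv,onz(c,uv,.0805),onz(c,uv,.062))
```

```text
scene [66 19  5 11 37] [323.16216216 248.62162162] [0.552565   0.01904528 0.0805    ] [0.53663104 0.00262455 0.062     ]
side [38 19  5 11 40] [334.85  213.775] [0.55523462 0.02239172 0.0805    ] [0.56403102 0.04394729 0.062     ]
```

View pics/crop.png

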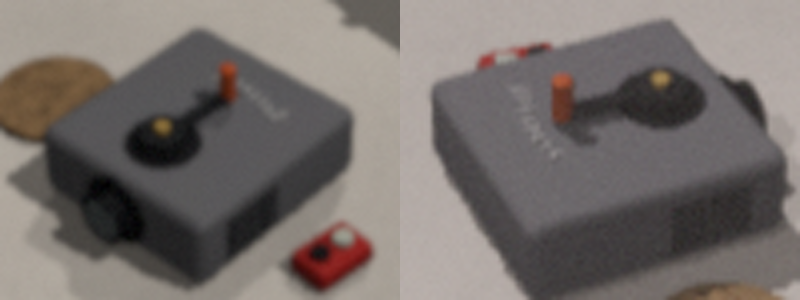

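Run:
```python
from h import *
s,a=cam('scene'); s,b=cam('side')
def L(p):return (255+p[0]/3.3333,225+p[1]/3.3333)
def Rr(p):return (295+(p[0]-400)/4,190+p[1]/4)
for p in [(200,27),(352,107),(47,130),(200,228)]: print('scene corner',onz(a,L(p),.062))
for p in [(668,20),(434,85),(530,230),(785,160)]: print('side corner',onz(b,Rr(p),.062))
def tri(pa,pb):
    o1,d1=ray(a,pa);o2,d2=ray(b,pb)
    t=np.linalg.lstsq(np.c_[d1,-d2],o2-o1,rcond=None)[0]; x,y=o1+t[0]*d1,o2+t[1]*d2
    print((x+y)/2,np.linalg.norm(x-y))
tri(L((163,125)),Rr((660,77)))
tri((323.16,248.62),(334.85,213.775))
tri(L((228,65)),Rr((562,76)))
```

```text
scene corner [ 0.50823373 -0.05413094  0.062     ]
scene corner [0.49868161 0.08570739 0.062     ]
scene corner [ 0.66065068 -0.04563171  0.062     ]
scene corner [0.65419499 0.0967     0.062     ]
side corner [0.65161137 0.08686466 0.062     ]
side corner [0.50025082 0.07953595 0.062     ]
side corner [ 0.5062808  -0.05718233  0.062     ]
side corner [ 0.6580781  -0.05561426  0.062     ]
[0.61511557 0.02036595 0.07771834] 0.001689459014936393
[0.55426622 0.02051979 0.08224264] 0.0003963250542119881
[0.55533413 0.02152277 0.09503524] 0.002023077636090287
```

Emit:
{"name": "arm_command", "arguments": {"increments": [1, 0, -48, 0, -0.09, 1, 0, -48, 0, -0.09, 1, 0, -48, 0, -0.09, 1, 0, -48, 0, -0.08, 1, -27, -40, 0, 0, 1, -27, -40, 0, 0, 1, -27, -40, 0, 0, 1, -27, -40, 0, 0, 1, -27, -40, 0, 0, 1, -27, -40, 0, 0], "grip_force": 30}}

```text
time_s: 1.3
ee_pos: [0.3738, 0.2511, 0.2288]
tool_rot: [179.5, 0.1, -178.1]
ft_force: [0.9, 0.5, -0.6]
opening: 0.002
```

Run:
```python
from h import *
st(); print(np.round(robot.camera('wrist')['mount'],3)); st()
```

```text
1.3 [0.3738 0.2511 0.2288] [ 1.79471363e+02  1.08418823e-01 -1.78106788e+02] [ 0.91  0.48 -0.6 ] 0.0023119237430664213 [-40.4  14.3   1.2 126.8  -1.   38.5  53.5]
[[-0.    -0.962 -0.273  0.07 ]
 [ 1.    -0.     0.001 -0.001]
 [-0.001 -0.273  0.962 -0.144]
 [ 0.     0.     0.     1.   ]]
1.35 [0.3789 0.2426 0.2288] [ 179.76334435    0.24073503 -178.85255984] [ 1.44 -3.93 -0.64] 0.00036305035080302645 [-39.9  14.3   1.8 126.8  -0.8  38.5  53.7]
```

Emit:
{"name": "arm_command", "arguments": {"increments": [1, -26, -38, 0, 0, 1, -26, -38, 0, 0, 1, -26, -38, 0, 0, 1, -26, -38, 0, 0, 1, -26, -38, 0, 0, 1, -26, -38, 0, 0, 1, -26, -38, 0, 0, 1, -10, -20, 0, 0, 1, 0, 0, 0, 0, 1, 0, 0, 0, 0]}}

```text
time_s: 2.35
ee_pos: [0.583, -0.0464, 0.2304]
tool_rot: [179.7, 0.7, -179.2]
ft_force: [0.2, 1.2, -1.3]
opening: 0.001
```

Run:
```python
from h import *
s,c=cam('wrist','w1.png'); st()
```

```text
2.4 [ 0.5828 -0.0462  0.2304] [ 179.72614938    0.74073327 -179.164698  ] [-0.24  0.38  0.04] -0.0005744937716865482 [ -5.3  23.7   7.4 111.5  -4.7  44.4  95.7]
```

View pics/w1.png

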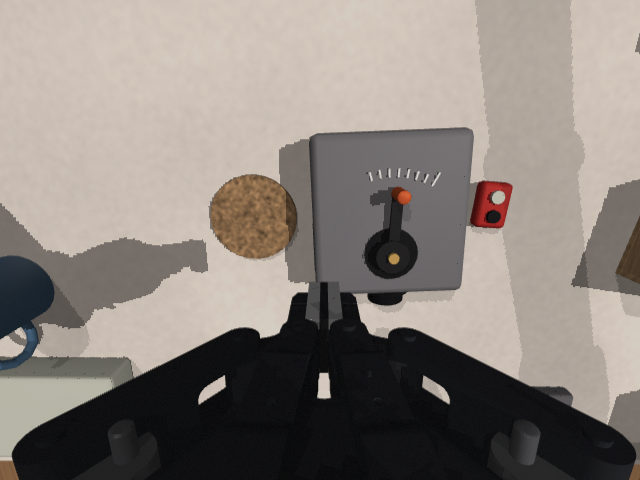

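The wrist view shows all 8 ticks, with the longest (notch 0) at right (436,179). The post top is at (403,197) and the pin at (394,259). I'll convert these to angles.

```bash
cat >> h.py <<'E'
from scipy.spatial.transform import Rotation as Ro
def wz(s,c,uv,z):
    R=Ro.from_euler('xyz',s['tool_rot'],degrees=True).as_matrix(); M=np.array(c['mount'])
    o=R@M[:3,3]+s['ee_pos']; d=R@M[:3,:3]@np.linalg.inv(c['intrinsics'])@np.array([uv[0],uv[1],1.])
    return o+d*(z-o[2])/d[2]
def look():
    s,c=cam('wrist'); f=c['frame']; h=cv2.cvtColor(f,cv2.COLOR_RGB2HSV)
    def comps(m,lo):
        k,_,S,C=cv2.connectedComponentsWithStats(m); return [(S[i],C[i]) for i in range(1,k) if S[i,4]>=lo]
    return s,c,h,comps
E
python3 - <<'E'
from h import *
s,c,h,comps=look()
roi=np.zeros(h.shape[:2],np.uint8); roi[135:285,320:465]=255
O=max(comps(cv2.inRange(h,(2,150,100),(14,255,255))&roi,20),key=lambda q:q[0][4])
B=max(comps(cv2.inRange(h,(15,100,90),(30,255,255))&roi,20),key=lambda q:q[0][4])
print(O,B)
piv=wz(s,c,B[1],.078)[:2]
for z in(.085,.09,.094):print('post',wz(s,c,O[1],z))
print('piv',piv)
roi[190:]=0
for S,C in comps(cv2.inRange(h,(0,0,165),(179,60,255))&roi,5):
    p=wz(s,c,C,.062)[:2]; print(S,np.round(C,1),np.round(p,4),np.hypot(*(p-piv)),'ang from -x',np.arctan2(*(p-piv)[::-1]*[1,-1]))
p=wz(s,c,O[1],.09)[:2]; print('arm',np.hypot(*(p-piv)),np.arctan2(p[1]-piv[1],-(p[0]-piv[0])))
E
```

```text
(array([397, 187,  14,  18, 156], dtype=int32), array([403.6025641 , 196.94871795])) (array([388, 253,  11,  12,  97], dtype=int32), array([393.32989691, 258.74226804]))
post [0.55676729 0.02249412 0.085     ]
post [0.55597882 0.02125273 0.09      ]
post [0.55534803 0.02025961 0.094     ]
piv [0.61611512 0.01940624]
[389 169   2   9  15] [389.4 173.2] [0.5387 0.0134] 0.07763021393500945 ang from -x -0.07803111110470407
[398 169   2   9  17] [398.5 172.8] [0.5382 0.0217] 0.07793427944731908 ang from -x 0.02880478374470326
[407 169   3   9  17] [407.9 173.2] [0.5385 0.0304] 0.0783705996583833 ang from -x 0.1404972325356897
[379 170   3   9  15] [379.7 173.9] [0.5394 0.0045] 0.07811184910523493 ang from -x -0.19253382640721414
[415 171   4   9  16] [416.8 175. ] [0.54   0.0387] 0.07851964295609813 ang from -x 0.24799746952018803
[369 172   4   9  15] [370.3 176.1] [ 0.5416 -0.004 ] 0.07808891732154759 ang from -x -0.3043695867261393
[431 173  10  14  30] [435.5 179.5] [0.5438 0.0563] 0.08118032975807969 ang from -x 0.47213054282750405
[424 174   5   9  16] [425.8 178. ] [0.5426 0.0472] 0.07858266930061683 ang from -x 0.36125658810805666
arm 0.06016465091074009 0.030695433858679778
```

Emit:
{"name": "arm_command", "arguments": {"increments": [1, 5, 2, 20, 0, 1, 5, 4, 25, 0, 1, 5, 4, 25, 0, 1, 5, 4, 25, 0, 1, 5, 4, 25, 0, 1, 2, 2, 20, 0, 1, 0, 0, 8, 0, 1, 0, 0, 0, 0, 1, 0, 0, 0, 0, 1, 0, 0, 0, 0]}}

```text
time_s: 3.45
ee_pos: [0.5534, -0.0043, 0.082]
tool_rot: [179.2, 1.0, -177.6]
ft_force: [-0.2, -1.1, -0.0]
opening: -0.001
```

Run:
```python
from h import *
st()
```

```text
3.45 [ 0.5534 -0.0043  0.082 ] [ 179.17769568    0.96274091 -177.57124035] [-0.21 -1.06 -0.  ] -0.0010809251679573192 [ -6.6  34.2   3.8 120.9  -7.2  24.2  95.6]
```

Emit:
{"name": "arm_command", "arguments": {"increments": [1, -1, -3, 2, 0.02, 1, -1, -2, 2, 0.02, 1, 0, 0, 0, 0, 1, 0, 0, 0, 0, 1, 0, 0, 0, 0, 1, 0, 0, 0, 0, 1, 0, 0, 0, 0, 1, 0, 0, 0, 0, 1, 0, 0, 0, 0, 1, 0, 0, 0, 0]}}

```text
time_s: 4.45
ee_pos: [0.5582, -0.0107, 0.0804]
tool_rot: [179.1, 1.3, 179.8]
ft_force: [0.8, 0.1, 0.7]
opening: 0.004
```

Run:
```python
from h import *
st(); s,c=cam('wrist','w2.png'); st()
```

```text
4.45 [ 0.5582 -0.0107  0.0804] [179.14773127   1.25429128 179.82675991] [0.82 0.1  0.73] 0.003994653298735667 [ -6.3  34.5   4.4 120.6  -8.1  23.9  94.5]
4.5 [ 0.5582 -0.0107  0.0804] [179.14674347   1.25344169 179.82235565] [-0.52 -0.77 -0.22] 0.002145875127873241 [ -6.3  34.5   4.4 120.6  -8.1  23.9  94.5]
```

View pics/w2.png

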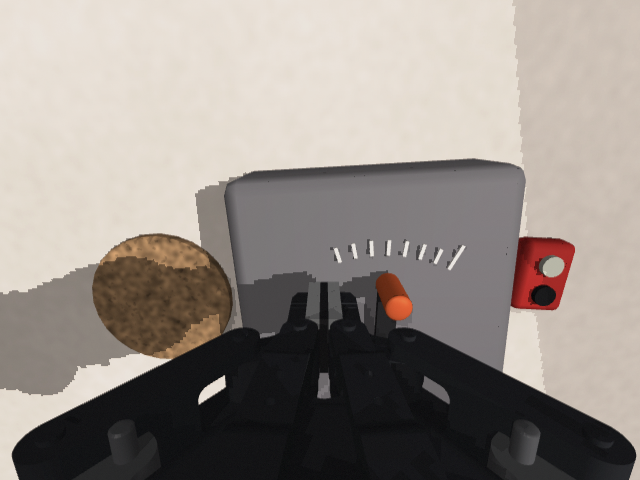

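The shut fingers (tips ~(325,290)) are on the -y side of the post (398,308), clear of it, with the arm still in notch 4. Now to creep towards +y.

Emit:
{"name": "arm_command", "arguments": {"increments": [1, 0, 1, 0, 0, 1, 0, 1, 0, 0, 1, 0, 1, 0, 0, 1, 0, 1, 0, 0, 1, 0, 1, 0, 0, 1, 0, 1, 0, 0, 1, 0, 1, 0, 0, 1, 0, 1, 0, 0, 1, 0, 1, 0, 0, 1, 0, 0, 0, 0]}}

```text
time_s: 5.5
ee_pos: [0.5582, -0.0005, 0.0805]
tool_rot: [179.1, 1.2, 179.9]
ft_force: [0.7, 0.0, -0.6]
opening: 0.003
```

Run:
```python
from h import *
st()
```

```text
5.5 [ 5.582e-01 -5.000e-04  8.050e-02] [179.13649528   1.24979592 179.85132544] [ 0.68  0.05 -0.59] 0.0027589770837405866 [ -7.4  34.5   4.5 120.6  -8.2  23.9  93.6]
```

Emit:
{"name": "arm_command", "arguments": {"increments": [1, 0, 0.7, 0, 0, 1, 0, 0.7, 0, 0, 1, 0, 0.7, 0, 0, 1, 0, 0.7, 0, 0, 1, 0, 0.7, 0, 0, 1, 0, 0.7, 0, 0, 1, 0, 0.7, 0, 0, 1, 0, 0.7, 0, 0, 1, 0, 0, 0, 0, 1, 0, 0, 0, 0]}}

```text
time_s: 6.5
ee_pos: [0.5582, 0.0029, 0.0806]
tool_rot: [179.3, 1.3, 179.7]
ft_force: [-0.3, -0.8, -0.2]
opening: -0.002
```

```bash
cat >> h.py <<'E'
def lev():
    s,c,h,comps=look()
    O=max(comps(cv2.inRange(h,(2,150,100),(14,255,255)),20),key=lambda q:q[0][4])
    st(); p=wz(s,c,O[1],.088); print('post',O[0],np.round(p,4),'ang',(p[1]-.0194)/.06)
E
python3 -c "from h import *
lev()"
```

```text
6.55 [0.5582 0.0029 0.0805] [179.28653353   1.26003612 179.72114794] [ 0.74 -1.32 -0.56] -0.0027891375352641213 [ -8.1  34.5   4.8 120.6  -8.2  23.9  93.1]
post [352 273  30  48 942] [0.5532 0.0206 0.088 ] ang 0.02037680908755357
```

Emit:
{"name": "arm_command", "arguments": {"increments": [1, 0, 1.2, 0, 0, 1, 0, 1.2, 0, 0, 1, 0, 1.2, 0, 0, 1, 0, 1.2, 0, 0, 1, 0, 1.2, 0, 0, 1, 0, 1.2, 0, 0, 1, 0, 1.2, 0, 0, 1, 0, 1.2, 0, 0, 1, 0, 0, 0, 0, 1, 0, 0, 0, 0]}}

```text
time_s: 7.55
ee_pos: [0.5583, 0.0131, 0.0806]
tool_rot: [179.3, 1.3, 179.7]
ft_force: [-0.2, 0.0, 0.3]
opening: -0.001
```

```bash
python3 -c "from h import *
lev()"
```

```text
7.6 [0.5583 0.0134 0.0806] [179.29147244   1.26061569 179.73669632] [ 0.    0.96 -0.08] 0.0037005730909376736 [ -9.3  34.5   5.  120.6  -8.4  23.9  92.1]
post [357 276  30  48 991] [0.5551 0.0333 0.088 ] ang 0.23151376370867255
```

Emit:
{"name": "arm_command", "arguments": {"increments": [1, 0, 1.2, 0, 0, 1, 0, 1.2, 0, 0, 1, 0, 1.2, 0, 0, 1, 0, 1.2, 0, 0, 1, 0, 1.2, 0, 0, 1, 0, 1.2, 0, 0, 1, 0, 1.2, 0, 0, 1, 0, 1.2, 0, 0, 1, 0, 0, 0, 0, 1, 0, 0, 0, 0]}}

```text
time_s: 8.6
ee_pos: [0.5586, 0.0227, 0.0808]
tool_rot: [179.3, 1.3, 179.7]
ft_force: [0.5, -2.6, -0.7]
opening: 0.0
```

```bash
python3 -c "from h import *
lev()"
```

```text
8.65 [0.5586 0.0224 0.0808] [179.36580454   1.29809956 179.66519536] [ 0.57 -1.97 -0.33] -0.0012163311012631753 [-10.5  34.5   5.2 120.6  -8.5  23.9  91.2]
post [351 279  29  48 822] [0.5565 0.0406 0.088 ] ang 0.3526613357984994
```

Notch 1, in contact with about 2 N. I'll go on gently past the last crest.

Emit:
{"name": "arm_command", "arguments": {"increments": [1, 0, 1.2, 0, 0, 1, 0, 1.2, 0, 0, 1, 0, 1.2, 0, 0, 1, 0, 1.2, 0, 0, 1, 0, 0, 0, 0, 1, 0, 0, 0, 0, 1, 0, 0, 0, 0, 1, 0, 0, 0, 0, 1, 0, 0, 0, 0, 1, 0, 0, 0, 0]}}

```text
time_s: 9.65
ee_pos: [0.5588, 0.0286, 0.0809]
tool_rot: [179.3, 1.3, 179.7]
ft_force: [-0.1, -2.8, -0.7]
opening: -0.002
```

```bash
python3 -c "from h import *
lev()"
```

```text
9.7 [0.5588 0.0285 0.0809] [179.31943595   1.31912016 179.70973404] [ 0.3  -2.14 -0.23] -0.00023416431846444744 [-11.1  34.5   5.2 120.5  -8.6  23.9  90.8]
post [352 284  28  47 754] [0.5586 0.0468 0.088 ] ang 0.45687591131840605
```

The post is at notch 0. Now I'll feel for the stop itself.

Emit:
{"name": "arm_command", "arguments": {"increments": [1, 0, 1.2, 0, 0, 1, 0, 1.2, 0, 0, 1, 0, 1.2, 0, 0, 1, 0, 0, 0, 0, 1, 0, 0, 0, 0, 1, 0, 0, 0, 0, 1, 0, 0, 0, 0, 1, 0, 0, 0, 0, 1, 0, 0, 0, 0, 1, 0, 0, 0, 0]}}

```text
time_s: 10.7
ee_pos: [0.5588, 0.0289, 0.0808]
tool_rot: [179.5, 1.3, 179.5]
ft_force: [0.8, -3.7, -0.0]
opening: -0.002
```

```bash
python3 -c "from h import *
lev()"
```

```text
10.75 [0.5588 0.0289 0.0808] [179.50925848   1.32295406 179.52058139] [-0.28 -2.73 -0.55] -0.004939181124104133 [-11.5  34.5   5.5 120.5  -8.6  23.9  90.4]
post [351 284  29  47 731] [0.5585 0.047  0.088 ] ang 0.45934552006972124
```

Emit:
{"name": "arm_command", "arguments": {"increments": [1, 0, 2, 0, 0, 1, 0, 2, 0, 0, 1, 0, 2, 0, 0, 1, 0, 2, 0, 0, 1, 0, 2, 0, 0, 1, 0, 2, 0, 0, 1, 0, 2, 0, 0, 1, 0, 2, 0, 0, 1, 0, 2, 0, 0, 1, 0, 2, 0, 0]}}

```text
time_s: 11.75
ee_pos: [0.5593, 0.0308, 0.0809]
tool_rot: [-179.4, 1.4, 178.6]
ft_force: [0.2, -7.1, -0.7]
opening: 0.001
```

```bash
python3 -c "from h import *
lev()"
```

```text
11.8 [0.5593 0.0309 0.0809] [-179.40375688    1.41220565  178.64376839] [ 1.19 -7.62  0.29] 0.0001450205809965163 [-13.5  34.7   7.2 120.5  -8.2  24.   88.5]
post [352 284  27  47 665] [0.5588 0.0489 0.088 ] ang 0.4919474833961065
```

Over 7 N pushing back, so this is the stop. I'll back off, rise, and cross to the +y side.

Emit:
{"name": "arm_command", "arguments": {"increments": [1, 0, -5, 0, 0, 1, 0, -5, 0, 0, 1, 0, -3, 0, 0, 1, 0, 0, -8, 0, 1, 0, 0, -10, 0, 1, 0, 0, -10, 0, 1, 0, 0, -8, 0, 1, 0, 0, 0, 0, 1, 0, 0, 0, 0, 1, 0, 0, 0, 0]}}

```text
time_s: 12.8
ee_pos: [0.5582, 0.0239, 0.1216]
tool_rot: [-179.8, 1.5, 179.0]
ft_force: [-0.1, -0.1, -1.0]
opening: -0.001
```

```bash
python3 -c "from h import *
lev()"
```

```text
12.85 [0.5581 0.0239 0.1215] [-179.78790605    1.45195722  178.96966067] [ 0.05 -0.19  0.45] -0.003189436016323561 [-13.   30.7   7.8 119.7  -7.4  28.6  89.1]
post [355 257  22  34 489] [0.561  0.0465 0.088 ] ang 0.4518125808007624
```

Emit:
{"name": "arm_command", "arguments": {"increments": [1, 0, 8, 0, 0, 1, 0, 10, 0, 0, 1, 0, 10, 0, 0, 1, 0, 10, 0, 0, 1, 0, 10, 0, 0, 1, 0, 8, 0, 0, 1, 0, 4, 0, 0, 1, 0, 0, 0, 0, 1, 0, 0, 0, 0, 1, 0, 0, 0, 0]}}

```text
time_s: 13.85
ee_pos: [0.5582, 0.0913, 0.1197]
tool_rot: [-179.8, 1.3, 179.1]
ft_force: [-0.4, 0.1, 0.1]
opening: -0.002
```

```bash
python3 -c "from h import *
lev()"
```

```text
13.9 [0.5582 0.0911 0.1197] [-179.78786649    1.28507934  179.13012467] [ 0.77 -0.44  0.37] 0.0016462141337474701 [-20.3  31.4   8.4 118.8  -8.   29.2  82.9]
post [233 259  27  35 495] [0.5603 0.046  0.088 ] ang 0.4440387437345182
```

Emit:
{"name": "arm_command", "arguments": {"increments": [1, 0, 0, 8, 0, 1, 0, 0, 9, 0, 1, 0, 0, 9, 0, 1, 0, 0, 8, 0, 1, 0, 0, 0, 0, 1, 0, 0, 0, 0, 1, 0, -2, 0, 0, 1, 0, -2, 0, 0, 1, 0, -2, 0, 0, 1, 0, 0, 0, 0]}}

```text
time_s: 14.9
ee_pos: [0.5589, 0.0823, 0.0823]
tool_rot: [-179.7, 1.2, 179.0]
ft_force: [0.3, 0.7, -0.6]
opening: -0.001
```

```bash
python3 -c "from h import *
lev()"
```

```text
14.95 [0.5589 0.0825 0.0823] [-179.73816413    1.24887851  178.96199403] [ 0.23 -0.72  1.11] 0.0020916141695410738 [-18.6  34.8   7.3 119.8  -8.6  24.8  84.2]
post [231 306  26  22 433] [0.5644 0.0441 0.088 ] ang 0.41240306044125774
```

Emit:
{"name": "arm_command", "arguments": {"increments": [1, 0, -1.2, 0.5, 0, 1, 0, -1.2, 0.5, 0, 1, 0, -1.2, 0.5, 0, 1, 0, -1.2, 0, 0, 1, 0, -1.2, 0, 0, 1, 0, -1.2, 0, 0, 1, 0, -1.2, 0, 0, 1, 0, -1.2, 0, 0, 1, 0, -1.2, 0, 0, 1, 0, 0, 0, 0]}}

```text
time_s: 15.95
ee_pos: [0.559, 0.0708, 0.0811]
tool_rot: [-179.8, 1.3, 179.0]
ft_force: [-0.2, -0.6, 0.2]
opening: -0.001
```

```bash
python3 -c "from h import *
lev()"
```

```text
16.0 [0.559  0.0709 0.0811] [-179.75621929    1.29014145  178.97408281] [0.25 0.46 0.53] 0.0035275100359252356 [-17.2  34.8   7.  120.   -8.5  24.4  85.2]
post [256 286  27  46 526] [0.5639 0.0447 0.088 ] ang 0.4212023819214296
```

Emit:
{"name": "arm_command", "arguments": {"increments": [1, 0, -1, 0, 0, 1, 0, -1, 0, 0, 1, 0, -1, 0, 0, 1, 0, -1, 0, 0, 1, 0, -1, 0, 0, 1, 0, -1, 0, 0, 1, 0, 0, 0, 0, 1, 0, 0, 0, 0, 1, 0, 0, 0, 0, 1, 0, 0, 0, 0]}}

```text
time_s: 17.0
ee_pos: [0.5589, 0.0659, 0.0811]
tool_rot: [-179.8, 1.3, 179.1]
ft_force: [0.0, 0.8, 0.1]
opening: -0.001
```

```bash
python3 -c "from h import *
lev()"
```

```text
17.05 [0.5589 0.0659 0.0811] [-179.83450231    1.29416234  179.05453145] [-0.29  0.82 -0.6 ] -0.0012633750598133565 [-16.5  34.7   6.8 120.1  -8.4  24.3  85.8]
post [268 285  21  46 434] [0.5621 0.0438 0.088 ] ang 0.40721596347535494
```

Emit:
{"name": "arm_command", "arguments": {"increments": [1, 0, -1.2, 0, 0, 1, 0, -1.2, 0, 0, 1, 0, -1.2, 0, 0, 1, 0, 0, 0, 0, 1, 0, 0, 0, 0, 1, 0, 0, 0, 0, 1, 0, 0, 0, 0, 1, 0, 0, 0, 0, 1, 0, 0, 0, 0, 1, 0, 0, 0, 0]}}

```text
time_s: 18.05
ee_pos: [0.5588, 0.0654, 0.0811]
tool_rot: [180.0, 1.3, 179.2]
ft_force: [-0.4, 2.5, -0.3]
opening: 0.0
```

```bash
python3 -c "from h import *
lev()"
```

```text
18.1 [0.5588 0.0654 0.0812] [179.97752992   1.29035547 179.21164415] [-0.61  2.02  0.45] 0.0019820424769131143 [-16.2  34.7   6.5 120.1  -8.5  24.3  86.1]
post [269 285  20  46 426] [0.5616 0.0437 0.088 ] ang 0.40478142577409365
```

Emit:
{"name": "arm_command", "arguments": {"increments": [1, 0, -1.5, 0, 0, 1, 0, -1.5, 0, 0, 1, 0, -1.5, 0, 0, 1, 0, -1.5, 0, 0, 1, 0, 0, 0, 0, 1, 0, 0, 0, 0, 1, 0, 0, 0, 0, 1, 0, 0, 0, 0, 1, 0, 0, 0, 0, 1, 0, 0, 0, 0]}}

```text
time_s: 19.1
ee_pos: [0.5575, 0.0594, 0.0809]
tool_rot: [179.9, 1.1, 179.2]
ft_force: [-0.1, 2.2, -0.3]
opening: -0.0
```

```bash
python3 -c "from h import *
lev()"
```

```text
19.15 [0.5575 0.0594 0.0809] [179.94659646   1.14657728 179.21418921] [-1.54  2.14  1.34] 0.0013697339300535708 [-15.4  34.7   6.4 120.3  -8.4  24.3  86.7]
post [268 283  21  46 463] [0.5593 0.0378 0.088 ] ang 0.3060908316929028
```

Clicked into notch 1 (the post moved 5.9 mm). The pause is done, so I'll repeat the same push.

Emit:
{"name": "arm_command", "arguments": {"increments": [1, 0, -1.5, 0, 0, 1, 0, -1.5, 0, 0, 1, 0, -1.5, 0, 0, 1, 0, -1.5, 0, 0, 1, 0, 0, 0, 0, 1, 0, 0, 0, 0, 1, 0, 0, 0, 0, 1, 0, 0, 0, 0, 1, 0, 0, 0, 0, 1, 0, 0, 0, 0]}}

```text
time_s: 20.15
ee_pos: [0.5568, 0.0532, 0.0807]
tool_rot: [179.9, 1.1, 179.2]
ft_force: [-1.7, 1.9, 0.7]
opening: -0.001
```

```bash
python3 -c "from h import *
lev()"
```

```text
20.2 [0.5568 0.0532 0.0807] [179.92952567   1.07716281 179.21929021] [-1.34  2.41  0.02] 0.00589735716193227 [-14.7  34.6   6.3 120.4  -8.4  24.3  87.2]
post [267 281  23  46 510] [0.5574 0.0316 0.088 ] ang 0.20350514108362303
```

Notch 2 (another 6.2 mm, light contact). One more click.

Emit:
{"name": "arm_command", "arguments": {"increments": [1, 0, -1.5, 0, 0, 1, 0, -1.5, 0, 0, 1, 0, -1.5, 0, 0, 1, 0, -1.5, 0, 0, 1, 0, 0, 0, 0, 1, 0, 0, 0, 0, 1, 0, 0, 0, 0, 1, 0, 0, 0, 0, 1, 0, 0, 0, 0, 1, 0, 0, 0, 0]}}

```text
time_s: 21.2
ee_pos: [0.5566, 0.0467, 0.0807]
tool_rot: [179.9, 1.1, 179.2]
ft_force: [-0.8, 3.0, -0.1]
opening: -0.002
```

```bash
python3 -c "from h import *
lev()"
```

```text
21.25 [0.5566 0.0467 0.0807] [179.92547468   1.06325352 179.21488615] [-0.41  2.3  -0.96] -0.003414081068147104 [-14.   34.6   6.2 120.5  -8.3  24.2  87.8]
post [267 279  23  46 551] [0.5562 0.0252 0.088 ] ang 0.09734356123692398
```

Notch 3. I'll back off towards +y, then rise to check the pose against the ticks.

Emit:
{"name": "arm_command", "arguments": {"increments": [1, 0, 4, 0, 0, 1, 0, 6, 0, 0, 1, 0, 6, 0, 0, 1, 0, 6, 0, 0, 1, 0, 0, -15, 0, 1, 0, 0, -25, 0, 1, 0, 0, -30, 0, 1, 0, 0, -30, 0, 1, -5, 0, -30, 0, 1, 0, 0, 0, 0]}}

```text
time_s: 22.25
ee_pos: [0.5605, 0.0706, 0.2147]
tool_rot: [-179.8, 1.1, 179.3]
ft_force: [0.8, 0.1, -0.6]
opening: 0.001
```

Emit:
{"name": "arm_command", "arguments": {"increments": [1, -10, 0, 0, 0, 1, -10, 0, 0, 0, 1, -5, 0, 0, 0, 1, 0, 0, 0, 0, 1, 0, 0, 0, 0, 1, 0, 0, 0, 0, 1, 0, 0, 0, 0, 1, 0, 0, 0, 0, 1, 0, 0, 0, 0, 1, 0, 0, 0, 0]}}

```text
time_s: 23.25
ee_pos: [0.5845, 0.0705, 0.2105]
tool_rot: [-179.7, 0.6, 179.3]
ft_force: [-0.7, -0.3, 0.6]
opening: 0.001
```

Run:
```python
from h import *
lev(); s,c=cam('wrist'); cv2.imwrite('pics/w3.png',c['frame'][:,:,::-1])
```

```text
23.3 [0.5846 0.0705 0.2106] [-179.72810251    0.64498816  179.30773921] [-0.02 -0.21  0.14] -0.0003829311504121412 [-19.   25.6  10.2 111.9  -5.9  42.4  83.9]
post [263 189  19  18 249] [0.5555 0.0279 0.088 ] ang 0.14104237844204126
```

View pics/w3.png

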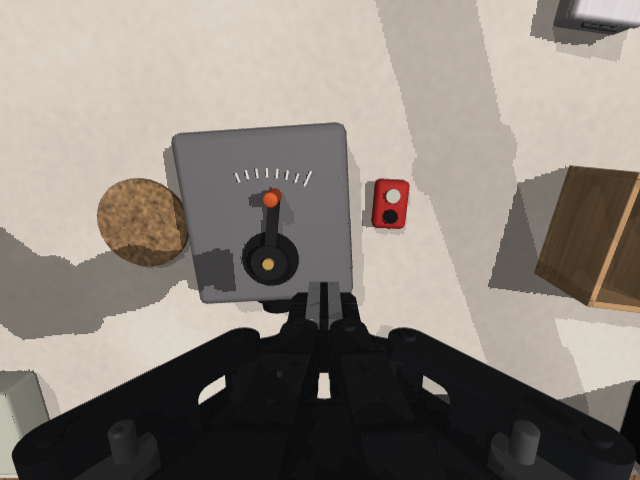

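The lever now measures 0.141 rad, which matches the notch 3 tick (0.140 rad). The post is at (271,199), the coaster and clicker look undisturbed, and the gripper touches nothing. I'll hand the job in.

```bash
python3 -c "from h import *
print(robot.close_job()); st()"
```

```text
the job is handed in; nothing more can be done
None
the job is handed in; nothing more can be done
```

The focus lever is in notch 3, and I handed the job in at about 23 s of the 61 s allowed.

- **Zero stop:** the lever started in notch 4, judged from the ticks. I pushed it back with shut fingertips until the force reached about 7.6 N, which is the stop. When I let go, it settled back into notch 0.
- **Clicks:** I moved it forward one notch at a time. The post moved 5.9, 6.2 and 6.4 mm, and I held each notch for at least half a second. The readings during the holds were only 2 to 3 N. Force was read only at the end of each move, so I did not see the peak at each click.
- **Last check:** with the gripper lifted clear, the wrist camera put the lever at 0.141 rad, and I had measured the notch 3 tick at 0.140 rad earlier. The force on the tool was about zero.
- **Bystanders:** the coaster and clicker looked unmoved in the final picture. I did not measure any of the bystanders again, and the mug, tin and remote were not checked at the end.
- **Disagreement:** while the fingers partly hid the post, the lever angle read about 0.04 rad low, so I relied on the step sizes and the clear final view.

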